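Unload the specimen turntable of a sample changer

TASK

Unload the sample changer: using the black hub handle, click the turntable round to bring each specimen holder to the open front, turn its orange wing knob anticlockwise to the stop, lift it out and stand it upright in the metal tray. When every holder is standing in the tray, click the turntable back round so that its yellow mark is at the red pointer, and leave the case, the bottle and the timer undisturbed. The tray may get knocked aside while you work.

Things in the scene. Friction and masses are not known exactly. Their poses are not given: they have to be found in the camera images.
- changer: sample changer, fixed: white square base 290 x 290 x 38 mm with a grey turntable 260 mm across on it, top 52 mm above the bench, carrying five sockets. Origin: centre of the base's underside, on the hub axis; z up, its own -x points to the open front (roughly to the robot)
- guard_edge (a point): middle of the orange front edge of the clear guard plate: 290 mm wide, from 104 to 109 mm above the bench on four thin posts, covering all from 42 mm in front of the hub axis to the rear, 5 mm above the holders' wings, so a holder can be taken out only at the open front. This point: top of the edge
- open_socket (a point): centre of the socket place at the open front, at turntable height, 95 mm from the hub axis. Bayonet: locked, wing points at the hub or up to 0.3 rad anticlockwise of that, lugs under two 10 mm high tabs, 2 mm play. Turned anticlockwise (from above) to the stop about 1.3 rad from wing-at-hub (free from 1.15 rad) it lifts straight out. Turns with hardly any effort
- turntable (a joint): turntable angle, rad: 0 at the start (parked), growing anticlockwise from above, free both ways for over a turn. Five sockets 72 degrees (2 pi/5) apart: the one by the yellow mark always empty, each other may carry a holder. A spring detent holds every multiple of 2 pi/5: breakaway about 0.1 N m, falling to nothing half way; it pulls into the nearest position
- hub_grip (a point): black hub handle that turns the turntable: a bar 50 mm long (x of this frame) and 14 mm thick (y), standing up through the guard, from 114 to 144 mm above the bench. This point is on the hub axis, 132 mm above the bench; the frame turns with the turntable
- park_mark (a point): middle of the yellow mark (7 x 30 mm) at the turntable's rim, beside the socket that is always empty; 125 mm from the hub axis, 52 mm above the bench
- window_mark (a point): the place beside the red pointer of the base at the open front: 125 mm from the hub axis towards the changer's -x, 52 mm above the bench; the yellow mark lies here when parked
- tray: loose metal tray, 220 (its x) by 140 (its y) by 26 mm high, walls and floor 4 mm, 600 g, left or right of the changer. Origin: centre of its underside
- gauge_case: closed wooden case 200 x 130 x 45 mm, a bystander on the other side of the changer; origin: centre of its underside
- wash_bottle: white wash bottle, 62 mm across, 126 mm tall plus a spout, a bystander behind the changer; origin: centre of its underside
- timer: white timer 30 x 72 x 60 mm high, a bystander behind the changer; origin: centre of its underside
- holder1: specimen holder, about 120 g, 46 mm tall, origin: centre of its underside, z up: steel lug bar 44 x 10 x 5 mm along x at the bottom, stub 28 mm across up to 12 mm, blue disc 48 mm across from 12 to 16 mm, orange wing knob 36 mm (x) by 14 mm (y) from 16 to 46 mm, gripped across the 14 mm. Stands alone on its foot. May be absent. At the start locked in a turntable socket (see open_socket)
- holder2: specimen holder, about 120 g, 46 mm tall, origin: centre of its underside, z up: steel lug bar 44 x 10 x 5 mm along x at the bottom, stub 28 mm across up to 12 mm, blue disc 48 mm across from 12 to 16 mm, orange wing knob 36 mm (x) by 14 mm (y) from 16 to 46 mm, gripped across the 14 mm. Stands alone on its foot. May be absent. At the start locked in a turntable socket (see open_socket)
- holder3: specimen holder, about 120 g, 46 mm tall, origin: centre of its underside, z up: steel lug bar 44 x 10 x 5 mm along x at the bottom, stub 28 mm across up to 12 mm, blue disc 48 mm across from 12 to 16 mm, orange wing knob 36 mm (x) by 14 mm (y) from 16 to 46 mm, gripped across the 14 mm. Stands alone on its foot. May be absent. At the start locked in a turntable socket (see open_socket)
- holder4: specimen holder, about 120 g, 46 mm tall, origin: centre of its underside, z up: steel lug bar 44 x 10 x 5 mm along x at the bottom, stub 28 mm across up to 12 mm, blue disc 48 mm across from 12 to 16 mm, orange wing knob 36 mm (x) by 14 mm (y) from 16 to 46 mm, gripped across the 14 mm. Stands alone on its foot. May be absent. At the start locked in a turntable socket (see open_socket)

How it is judged:
By the outcome, as a careful person would: the job done as asked, in the order asked, and still so for the second after the job is handed in, with the robot touching nothing.
Of holder1, holder2, holder3, holder4 only 2 to 3 are there at a start; the rules pass over those that are not, and their reading is None.
At some moment in a run one of tray may be knocked a few centimetres aside while the robot is not near it.
It also fails if it takes over 210 s, if anything falls off the work surface, if the arm or the gripper's body presses on something with over 40 N, if the wrist force passes 120 N, or if a joint passes its speed limit or range.

ROBOT

A 6-joint arm with a two-finger parallel gripper is mounted at the origin on the work surface. World frame = base frame: x ahead of the robot, y to its left, z up, the work surface at z = 0. Lengths are in m, angles in rad, forces in N, time in s.
With the tool pointing down it reaches from about 0.375 to 0.9 m from the base axis. Payload 3.1 kg.
Tool frame: the origin (TCP) lies on the centre line of the jaws, within the pads' length; the fingertips stand 8 mm ahead of it and the grasp point (between the pads) lies 11 mm behind it (robot.tip_extent is the distance from the TCP to the fingertips, in m); y points along the fingers, z is the direction in which the jaws open and shut, and the axes are right-handed (so a half turn about y gives the same grasp; the last joint's range is limited). The gripper opens to 87 mm and grips with 3 to 60 N. Pads are 19 mm wide; open, the fingers measure 117 mm over their backs; the gripper's body (75 mm by 190 mm) begins 51 mm behind the grasp point.
Start: joints at [-1.44, 0.527, 1.433, -0, 1.181, -0.178], TCP at [0.19, -0.595, 0.231] pointing down, gripper open.
Joint ranges: [-3.08, 3.08], [-0.75, 2.2], [0.22, 2.44], [-1.43, 4.57], [0, 2.65], [-2.85, 2.85]. Speed limits (rad/s): [2.79, 2.79, 3.14, 3.14, 3.14, 3.14].

INTERFACE

Orientations are given as a unit quaternion [x, y, z, w].
In Python, from rig import robot gives the robot as it stands.
- The arm moves only by the shell command python3 -m crank 'ROWS' [FORCE]. ROWS is JSON, a list that holds one entry, the list of rows, each a list of 7 numbers: the turn, a rotation vector about the tool's x, y, z in degrees, then the shift along the tool's x, y, z in m, then the opening in per cent of the stroke, from 0 (shut) to 100 (fully open). In form: [[[ax, ay, az, dx, dy, dz, gripper], ...]]. A call has exactly 5 rows; each row shifts and turns the commanded pose from where the row before left it, along the tool's axes as they then stand; what a row does not reach is not made up. A row lasts 1/8 s, in which the tool goes at most 62.5 mm and 10.7 degrees, less where a joint would pass 70% of its speed; a pose out of reach is approached as far as the arm can. A call with a gripper value outside its range is refused whole. The fingers move at their own pace and stop on an object; FORCE is the grip in N (left out, the last holds). Time passes only in rows, so rows that do not move let the fingers close, or fill a call up. It gives the time, the measured TCP pose, the force and the opening at its end, in the units of the state.
- robot.get_obs(): the state, without advancing time (a new reading comes with each control period).
- robot.camera(name): name is "scene" or "top"; returns a dict with "img" (400x640x3 uint8, red, green, blue), "K" (3x3 intrinsics, pixels), "R" (3x3) and "t" (3): a world point X has camera coordinates R X + t. Camera axes: x right, y down, z forward; pixel columns grow to the right and rows downward; lengths in m; the calibration is good to about 2 mm. A picture is of the moment at which its call begins. There is no depth.
- robot.hand_in(): hands the job in, once; it reports no verdict.
Trained networks look in a picture, given as the dict that the camera call returned (one of the last four; its "shot" number tells which), for a name from the list of things; names that differ only in an ending like _2 or _b are one class to them, and where a whole thing is asked for, a point or a joint stands for the part that bears it (a point fixed in the world has none). Each returns a list of dicts, best first, with "conf" (0 to 1); they miss things now and then, are a little off and sometimes report something else, mostly with a low value. They report only what shows in the picture. A call takes as long as a camera call.
- robot.spot_in(picture, thing): "at" ([row, column] in pixels, amid what is visible of it).
The state is a dict: "time": time; "q": joint angles; "joint_velocities": joint speeds; "joint_torque": joint torques, N m; "position": TCP position; "tool_rot": TCP orientation; "ft_force": force on the tool from outside, world axes, zero at the start; "moment": the same for the moment, N m; "grip_width": finger opening in m.
Only numpy, scipy, OpenCV 4.12 (cv2) and the standard library are available. Lean on these libraries where they do the work, as an engineer would, in place of code of your own. Each camera call takes 0.05 s, during which the arm holds its last target.

## Working session

There is one attempt and no reset: what is moved stays moved. The work goes in short steps, Python scripts to look and compute and a shell command to move; the robot and the scene stay as the last step left them, time stands still between calls to the robot, and variables do not carry over. Pictures are saved under pics/ and viewed, and the job is handed in when it is done.

```bash
ls; mkdir -p pics; python3 - <<'E'
from rig import robot
import cv2
o=robot.get_obs()
print({k:(o[k]) for k in ('time','position','tool_rot','grip_width','q')})
for n in('scene','top'):
    p=robot.camera(n); cv2.imwrite(f'pics/{n}0.png',p['img'][:,:,::-1]); print(n,p['K'].tolist(),p['R'].tolist(),p['t'].tolist())
E
```

```text
pics
{'time': 0.0, 'position': array([ 0.18988945, -0.5947076 ,  0.22958607]), 'tool_rot': array([-0.10873785,  0.69945208, -0.69793427,  0.10876867]), 'grip_width': 0.08718631496365073, 'q': array([-1.44047866e+00,  5.28447169e-01,  1.43389356e+00, -8.79600335e-06,
        1.18139885e+00, -1.78505613e-01])}
scene [[505.3373147790331, 0.0, 314.95127301724943], [0.0, 505.3373147790331, 192.6253884402788], [0.0, 0.0, 1.0]] [[0.2240524647150136, 0.974511264435492, 0.011326453260681171], [0.7072109407670851, -0.15457826980709263, -0.6898972704416074], [-0.6705618378005584, 0.1625833755086432, -0.7238186704512073]] [-0.13992661470284587, -0.3417842730753465, 1.5584117845682046]
top [[417.7956084200425, 0.0, 319.8537930858626], [0.0, 417.7956084200425, 198.4010117727494], [0.0, 0.0, 1.0]] [[0.0057547328173400535, -0.99996242766511, 0.006482770110119198], [-0.9883793064452567, -0.0066725907637323065, -0.1518611968979993], [0.15189874799021286, -0.005533515211814208, -0.9883805697040013]] [-0.01422702271623957, 0.6194169323970429, 0.9343695075506783]
```

View pics/scene0.png

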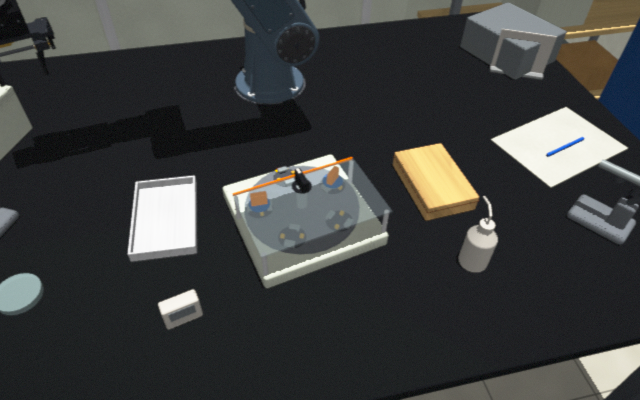

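View pics/top0.png

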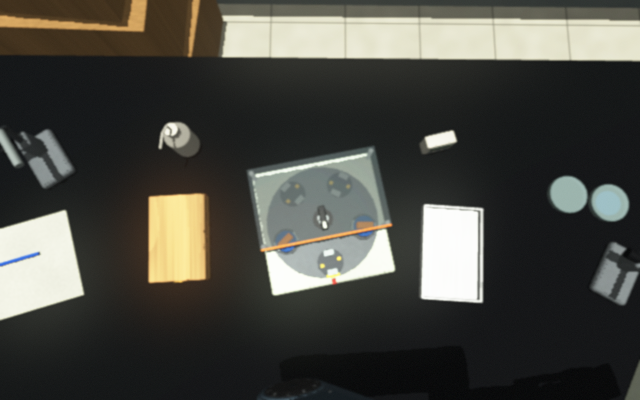

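```bash
cat > h.py <<'E'
import numpy as np, cv2
from rig import robot
def ray(p,r,c,z):
    d=np.linalg.inv(p['K'])@np.array([c,r,1.]); R,t=np.array(p['R']),np.array(p['t'])
    C=-R.T@t; v=R.T@d
    return C+v*(z-C[2])/v[2]
def proj(p,X):
    x=np.array(p['K'])@(np.array(p['R'])@np.array(X)+p['t']); return x[1]/x[2],x[0]/x[2]
def spot(p,n,z,k=2):
    for d in robot.spot_in(p,n)[:k]:
        print(n,round(d['conf'],2),np.round(d['at'],1),np.round(ray(p,*d['at'],z),4))
def crop(p,r0,r1,c0,c1,name,s=5):
    im=cv2.resize(p['img'][r0:r1,c0:c1,::-1],None,fx=s,fy=s,interpolation=cv2.INTER_CUBIC); cv2.imwrite('pics/'+name,im)
E
python3 - <<'E'
from h import *
for n in('top','scene'):
    p=robot.camera(n); print(n)
    for t,z in(('changer',.05),('hub_grip',.144),('park_mark',.052),('window_mark',.052),('guard_edge',.109),('open_socket',.052),('tray',.004),('holder1',.08),('gauge_case',.045),('wash_bottle',.06),('timer',.06)): spot(p,t,z,3 if t=='holder1' else 1)
    if n=='top': crop(p,140,310,235,405,'topc.png',4); crop(p,195,310,410,495,'topt.png',5)
    else: crop(p,140,290,215,400,'scc.png',4)
E
```

```text
top
changer 0.66 [222.2 322.8] [ 0.5632 -0.0175  0.05  ]
hub_grip 0.97 [250.7 321.9] [ 0.4948 -0.0147  0.144 ]
park_mark 0.96 [254.3 323.4] [ 0.4892 -0.0192  0.052 ]
window_mark 0.64 [218.8 320.7] [ 0.5709 -0.0126  0.052 ]
guard_edge 0.67 [217.2 321.5] [ 0.5685 -0.0138  0.109 ]
open_socket 0.62 [219.7 321. ] [ 0.5688 -0.0133  0.052 ]
holder1 0.53 [232.6 363.6] [ 0.5375 -0.1088  0.08  ]
gauge_case 0.67 [238.2 178.4] [0.5244 0.3168 0.045 ]
wash_bottle 0.65 [139.4 178.2] [0.7565 0.3256 0.06  ]
timer 0.67 [142.3 437.3] [ 0.7541 -0.2881  0.06  ]
scene
changer 0.91 [215.1 309.7] [ 0.6008 -0.0071  0.05  ]
hub_grip 0.75 [188.9 299.1] [ 0.6061 -0.031   0.144 ]
park_mark 0.72 [222.1 162.6] [ 0.5537 -0.3237  0.052 ]
window_mark 0.97 [212.7 305.5] [ 0.5937 -0.015   0.052 ]
guard_edge 0.95 [215.7 305.6] [ 0.6508 -0.027   0.109 ]
open_socket 0.78 [215.3 306.9] [ 0.6018 -0.0136  0.052 ]
tray 0.86 [219.7 164. ] [ 0.5035 -0.3291  0.004 ]
holder1 0.67 [310.6 179.8] [ 0.7999 -0.2928  0.08  ]
holder1 0.43 [212.1 307.3] [ 0.6169 -0.016   0.08  ]
gauge_case 0.63 [180.3 434. ] [0.5528 0.3073 0.045 ]
wash_bottle 0.94 [246.6 478.3] [0.7692 0.3144 0.06  ]
timer 0.89 [308.4 181.5] [ 0.7831 -0.2925  0.06  ]
```

View pics/topc.png

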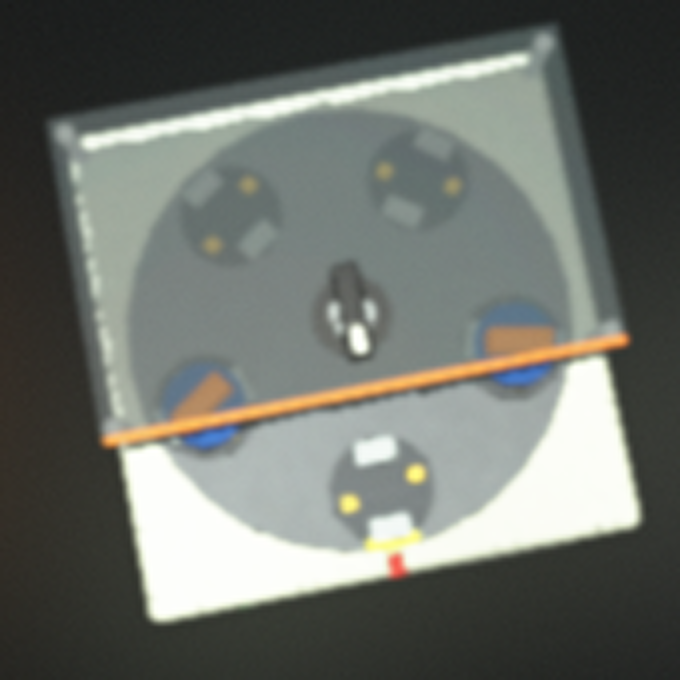

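View pics/topt.png

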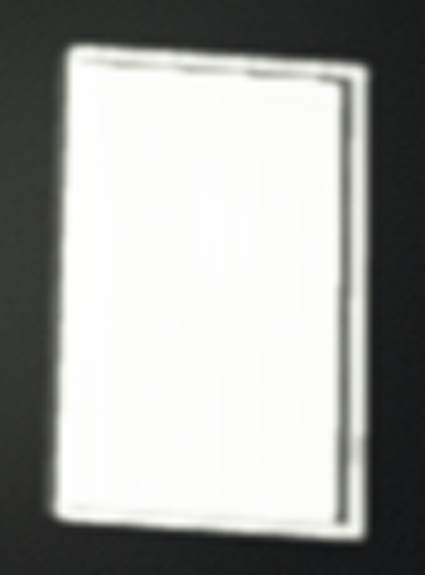

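View pics/scc.png

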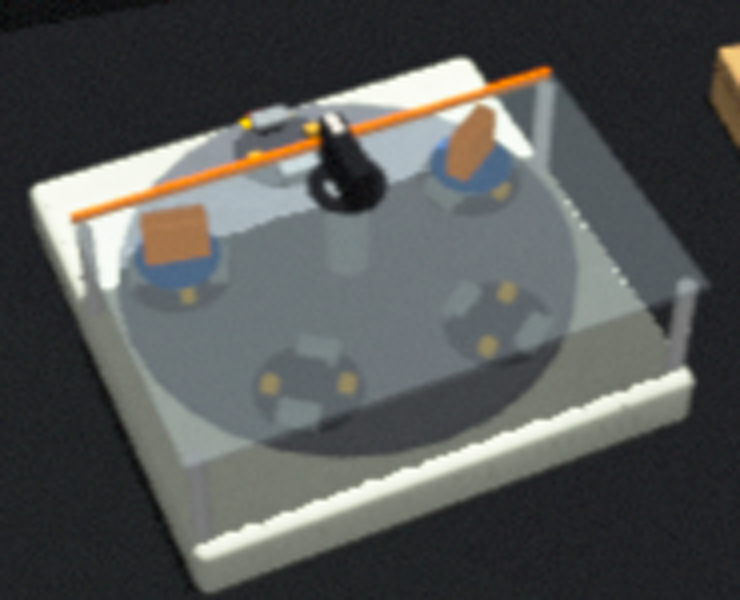

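```bash
cat > fit.py <<'E'
from h import *
from scipy.optimize import least_squares
def fitpose(obs,x0):
    # obs: list of (pic,row,col,localXYZ)
    def W(s,L):
        c,n=np.cos(s[2]),np.sin(s[2]); return [s[0]+c*L[0]-n*L[1],s[1]+n*L[0]+c*L[1],L[2]]
    f=lambda s:np.concatenate([np.subtract(proj(p,W(s,L)),(r,c)) for p,r,c,L in obs])
    q=least_squares(f,x0,loss='soft_l1'); return q.x,f(q.x).reshape(-1,2)
E
python3 - <<'E'
from fit import *
T=robot.camera('top');S=robot.camera('scene')
a=lambda u,v,L:(T,140-.375+v/4,235-.375+u/4,L)
b=lambda u,v,L:(S,140-.375+v/4,215-.375+u/4,L)
top=[a(105,440,(-.042,.145,.107)),a(627,340,(-.042,-.145,.107)),a(155,619,(-.145,.145,.038)),a(642,523,(-.145,-.145,.038)),a(395,541,(-.125,0,.052)),a(350,310,(0,0,.144))]
sc=[b(73,217,(-.042,-.145,.107)),b(550,73,(-.042,.145,.107)),b(32,188,(-.145,-.145,.038)),b(465,59,(-.145,.145,.038)),b(200,550,(.145,-.145,.038)),b(693,375,(.145,.145,.038))]
for o in(top,sc,top+sc):
    x,r=fitpose(o,[.55,0,.2]); print(x.round(4)); print(r.round(1).tolist())
t=lambda u,v,L:(T,195-.4+v/5,410-.4+u/5,L)
tr=[t(70,46,(.11,.07,.026)),t(369,66,(.11,-.07,.026)),t(50,518,(-.11,.07,.026)),t(366,540,(-.11,-.07,.026))]
x,r=fitpose(tr,[.5,-.3,0]);print('tray',x.round(4),r.round(1).tolist())
E
```

```text
[ 0.5665 -0.0165  0.1984]
[[0.3, -0.2], [-0.2, 0.1], [0.9, -1.0], [0.3, 0.7], [-0.4, -0.4], [-0.8, 0.8]]
[ 0.5673 -0.0174  0.2016]
[[0.1, -1.0], [-0.8, 0.1], [-1.4, -1.2], [-2.2, 0.8], [2.3, -0.0], [0.3, 1.9]]
[ 0.5667 -0.0168  0.1992]
[[0.3, -0.1], [-0.4, 0.2], [0.9, -0.9], [0.2, 0.9], [-0.5, -0.3], [-0.8, 0.9], [-0.2, -0.8], [-0.9, 0.3], [-1.8, -0.9], [-2.4, 1.2], [2.0, -0.0], [0.2, 2.0]]
tray [ 0.4961 -0.324  -0.0644] [[0.4, 0.7], [0.5, -0.8], [-0.3, 1.6], [-0.4, -1.3]]
```

```bash
cat > pl.py <<'E'
from h import *
from scipy.spatial.transform import Rotation as Ro
H=np.array([.5667,-.0168]); YW=.199
def loc(x,y): c,s=np.cos(YW),np.sin(YW); return H+[c*x-s*y,s*x+c*y]
def st():
    o=robot.get_obs(); R=Ro.from_quat(o['tool_rot']).as_matrix(); p=np.array(o['position'])
    yaw=np.arctan2(R[1,2],R[0,2])
    print('t',round(o['time'],2),'p',p.round(4),'jawyaw',round(np.degrees(yaw),1),'tilt',R[:,1].round(4),'q',np.round(o['q'],2),'F',np.round(o['ft_force'],1),'w',round(o['grip_width'],4))
    return p,R,yaw
def to(x,y,z,yawdeg=None):
    p,R,yaw=st(); 
    dy=0
    if yawdeg is not None:
        dy=(yawdeg-np.degrees(yaw)+90)%180-90
    print('turn anticlock deg',round(dy,1),'-> tool y rot',round(-dy,1))
    d=np.array([x,y,z])-p
    print('shift now-frame',(R.T@d).round(4),' after-turn frame',((R@Ro.from_rotvec([0,-np.radians(dy),0]).as_matrix()).T@d).round(4))
    # tilt fix
    a=np.cross(R[:,1],[0,0,-1]); print('tilt fix rotvec tool deg',np.degrees(R.T@a).round(2))
E
python3 - <<'E'
from pl import *
to(H[0],H[1],.2,np.degrees(YW)+90)
E
```

```text
t 1.4 p [ 0.19   -0.5954  0.2306] jawyaw -72.3 tilt [-0.  0. -1.] q [-1.44  0.53  1.43 -0.    1.18 -0.18] F [-0.8 -0.2  0.2] w 0.0866
turn anticlock deg -6.3 -> tool y rot 6.3
shift now-frame [-0.5348  0.0306 -0.4367]  after-turn frame [-0.4837  0.0306 -0.4927]
tilt fix rotvec tool deg [0. 0. 0.]
```

```bash
python3 -m crank '[[[0,6.3,0,0,0,0,50],[0,0,0,-0.04,0,-0.041,50],[0,0,0,-0.04,0,-0.041,50],[0,0,0,-0.04,0,-0.041,50],[0,0,0,-0.04,0,-0.041,50]]]' 20
python3 -m crank '[[[0,0,0,-0.04,0,-0.041,50],[0,0,0,-0.04,0,-0.041,50],[0,0,0,-0.04,0,-0.041,50],[0,0,0,-0.04,0,-0.041,50],[0,0,0,-0.04,0,-0.041,50]]]'
python3 -m crank '[[[0,0,0,-0.04,0,-0.041,50],[0,0,0,-0.04,0,-0.041,50],[0,0,0,-0.04,0,-0.041,50],[0,0,0,0,0,0,50],[0,0,0,0,0,0,50]]]'
python3 -c "
from pl import *
to(H[0],H[1],.124,np.degrees(YW)+90)"
```

```text
time: 2.02
position: [0.3152, -0.4017, 0.2307]
tool_rot: [0.07, -0.703, 0.704, -0.07]
ft_force: [0.7, -1.0, -0.4]
grip_width: 0.0469
time: 2.65
position: [0.471, -0.1611, 0.2309]
tool_rot: [0.07, -0.703, 0.704, -0.07]
ft_force: [-0.1, 0.1, -0.6]
grip_width: 0.0436
time: 3.28
position: [0.5629, -0.0183, 0.2304]
tool_rot: [0.071, -0.703, 0.704, -0.07]
ft_force: [1.1, -0.0, -0.3]
grip_width: 0.0432
t 3.27 p [ 0.5629 -0.0183  0.2304] jawyaw -78.6 tilt [-9.e-04 -4.e-04 -1.e+00] q [-0.23  0.44  1.59 -0.    1.11  1.14] F [ 1.1 -0.  -0.3] w 0.0432
turn anticlock deg -0.0 -> tool y rot 0.0
shift now-frame [-0.0041  0.1064 -0.0007]  after-turn frame [-0.0041  0.1064 -0.0007]
tilt fix rotvec tool deg [-0.01 -0.    0.06]
```

```bash
python3 -m crank '[[[0,0,0,-0.004,0.03,-0.001,50],[0,0,0,0,0.03,0,50],[0,0,0,0,0.03,0,50],[0,0,0,0,0.016,0,50],[0,0,0,0,0,0,50]]]'
python3 -m crank '[[[0,0,0,0,0,0,5],[0,0,0,0,0,0,5],[0,0,0,0,0,0,5],[0,0,0,0,0,0,5],[0,0,0,0,0,0,5]]]' 15
python3 -c "
from pl import *
to(H[0],H[1],.124,np.degrees(YW)+90)
p=robot.camera('scene');crop(p,120,290,200,400,'s1.png',4)"
```

```text
time: 3.9
position: [0.566, -0.0174, 0.1237]
tool_rot: [-0.071, 0.704, -0.703, 0.069]
ft_force: [0.4, -0.8, 0.2]
grip_width: 0.0436
time: 4.53
position: [0.5674, -0.0168, 0.1251]
tool_rot: [0.07, -0.703, 0.704, -0.071]
ft_force: [0.1, -1.3, 3.6]
grip_width: 0.0138
t 4.53 p [ 0.5674 -0.0168  0.1251] jawyaw -78.6 tilt [ 1.e-03 -7.e-04 -1.e+00] q [-0.23  0.59  1.67 -0.    0.87  1.15] F [ 0.1 -1.3  3.6] w 0.0138
turn anticlock deg -0.0 -> tool y rot 0.0
shift now-frame [ 0.0007  0.0011 -0.0001]  after-turn frame [ 0.0007  0.0011 -0.0001]
tilt fix rotvec tool deg [-0.05 -0.   -0.05]
```

View pics/s1.png

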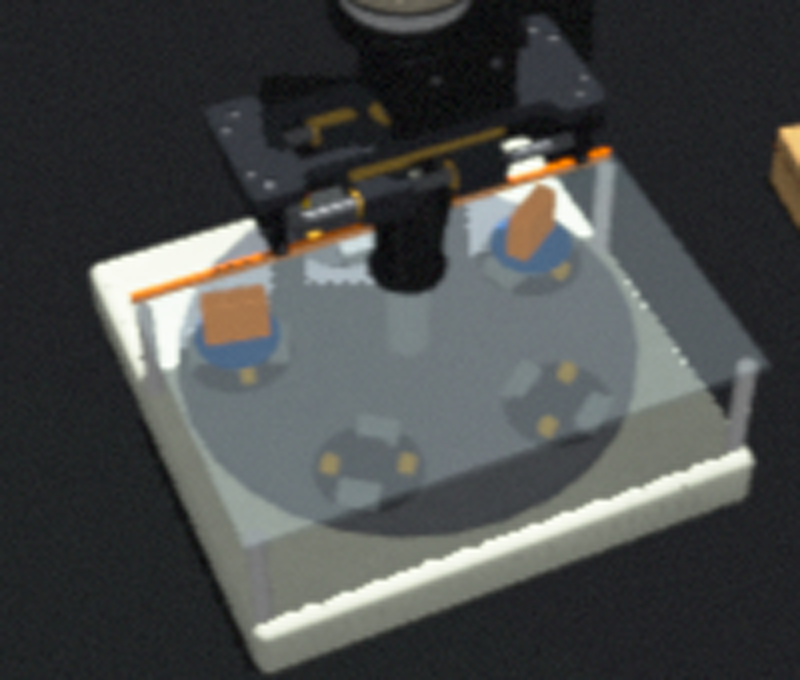

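```bash
python3 -m crank '[[[0,-9,0,0,0,0,5],[0,-9,0,0,0,0,5],[0,-9,0,0,0,0,5],[0,-9,0,0,0,0,5],[0,-9,0,0,0,0,5]]]'
python3 -m crank '[[[0,-9,0,0,0,0,5],[0,-9,0,0,0,0,5],[0,-9,0,0,0,0,5],[0,0,0,0,0,0,5],[0,0,0,0,0,0,5]]]'
python3 -c "
from pl import *
st()"
python3 -m crank '[[[0,0,0,0,0,0,50],[0,0,0,0,0,0,50],[0,0,0,0,-0.03,0,50],[0,0,0,0,-0.04,0,50],[0,0,0,0,0,0,50]]]'
python3 -c "
from pl import *
st()
p=robot.camera('scene');crop(p,120,290,200,400,'s2.png',4)
p=robot.camera('top');crop(p,140,310,235,405,'t2.png',4)"
```

```text
time: 5.2
position: [0.5666, -0.0155, 0.1251]
tool_rot: [-0.335, 0.623, -0.622, 0.335]
ft_force: [-2.2, 1.9, 6.3]
grip_width: 0.0136
time: 5.82
position: [0.5657, -0.0153, 0.125]
tool_rot: [-0.471, 0.529, -0.527, 0.47]
ft_force: [-4.1, 1.7, 6.9]
grip_width: 0.0138
t 5.83 p [ 0.5657 -0.0153  0.125 ] jawyaw -6.6 tilt [-0.0027  0.0018 -1.    ] q [-0.23  0.59  1.68  0.    0.88 -0.11] F [-4.1  1.7  6.9] w 0.0138
time: 6.45
position: [0.5695, -0.017, 0.1974]
tool_rot: [0.469, -0.526, 0.53, -0.472]
ft_force: [0.4, -0.3, -0.4]
grip_width: 0.0429
t 6.45 p [ 0.5695 -0.017   0.1974] jawyaw -6.6 tilt [ 0.0072 -0.0015 -1.    ] q [-0.23  0.49  1.61  0.    1.03 -0.11] F [ 0.4 -0.3 -0.4] w 0.0429
```

View pics/s2.png

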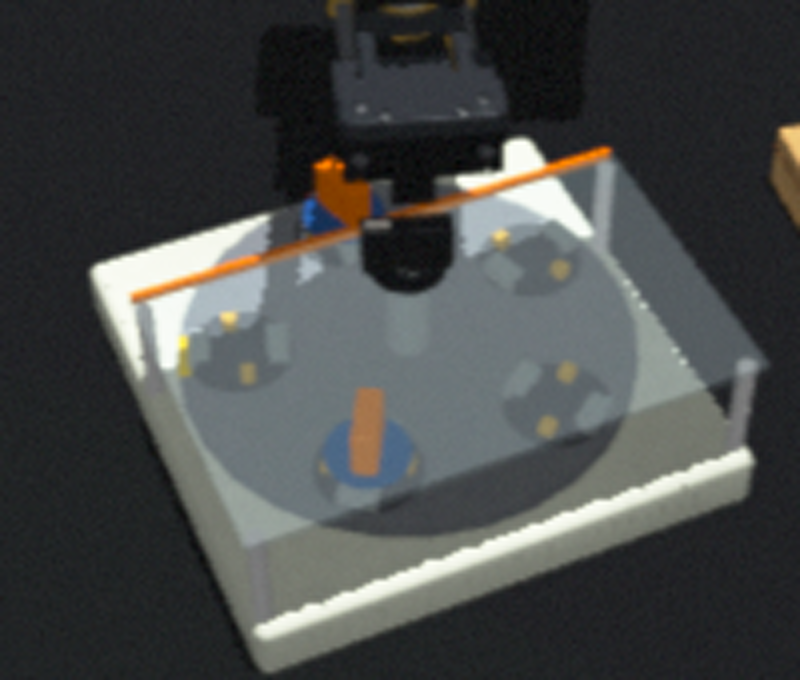

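View pics/t2.png

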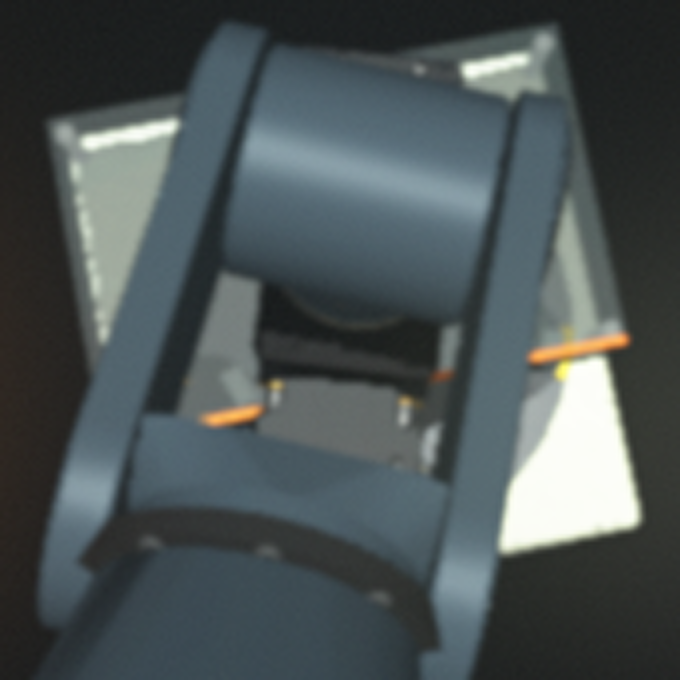

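```bash

python3 -c "
from pl import *
to(.4734,-.0351,.19,-70.6)"
```

```text
t 6.55 p [ 0.567  -0.0165  0.1945] jawyaw -6.6 tilt [ 3.e-04 -0.e+00 -1.e+00] q [-0.23  0.5   1.62  0.    1.03 -0.11] F [-0.9 -0.   1.9] w 0.0432
turn anticlock deg -64.0 -> tool y rot 64.0
shift now-frame [ 0.0292  0.0045 -0.0908]  after-turn frame [ 0.0944  0.0045 -0.0136]
tilt fix rotvec tool deg [-0.01  0.    0.  ]
```

```bash

python3 -m crank '[[[0,0,0,0.015,0,-0.045,50],[0,0,0,0.014,0,-0.045,50],[0,10,0,0,0,0,50],[0,10,0,0,0,0,50],[0,10,0,0,0,0,50]]]'
python3 -m crank '[[[0,10,0,0,0,0,50],[0,10,0,0,0,0,50],[0,10,0,0,0,0,50],[0,4,0,0,0,0,50],[0,0,0,0,0,0,50]]]'
python3 -c "
from pl import *
to(.4734,-.0351,.088,-70.6)
p=robot.camera('scene');crop(p,120,290,200,400,'s3.png',4)"
```

```text
time: 7.18
position: [0.4732, -0.0348, 0.1932]
tool_rot: [-0.317, 0.634, -0.632, 0.315]
ft_force: [-0.7, -0.6, -0.5]
grip_width: 0.0437
time: 7.8
position: [0.4734, -0.0347, 0.1933]
tool_rot: [-0.12, 0.697, -0.696, 0.118]
ft_force: [-0.9, -0.3, -0.0]
grip_width: 0.0434
t 7.8 p [ 0.4734 -0.0347  0.1933] jawyaw -70.6 tilt [-2.9e-03  9.0e-04 -1.0e+00] q [-0.31  0.38  1.84 -0.    0.92  0.92] F [-0.9 -0.3 -0. ] w 0.0434
turn anticlock deg -0.0 -> tool y rot 0.0
shift now-frame [-1.000e-04  1.053e-01  5.000e-04]  after-turn frame [-1.000e-04  1.053e-01  5.000e-04]
tilt fix rotvec tool deg [0.11 0.   0.14]
```

View pics/s3.png

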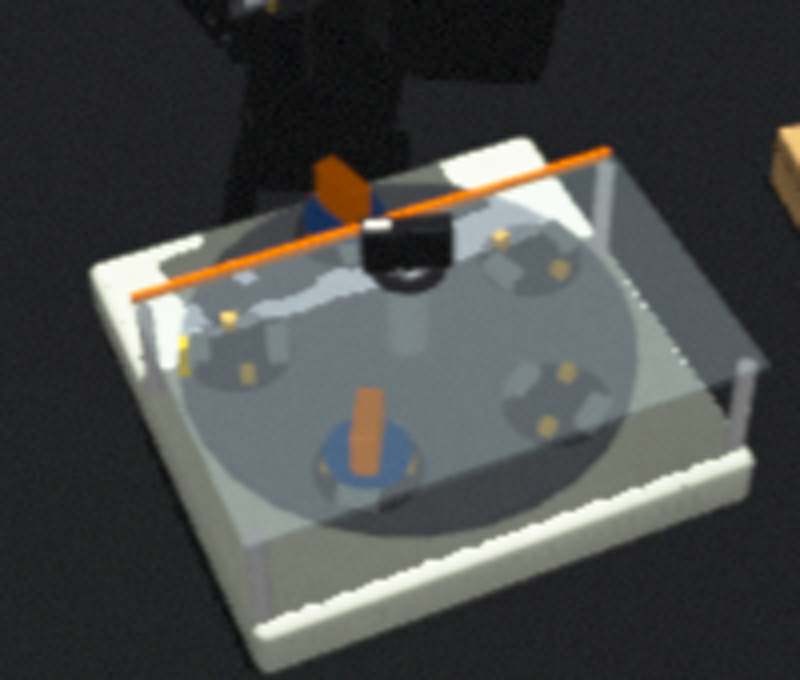

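```bash

python3 -c "
from pl import *
p=robot.camera('scene')
for a in(0,.15,.3):
  q=YW+a
  o=[]
  for sx,sy in((1,1),(1,-1),(-1,-1),(-1,1)):
    x,y=.018*sx,.007*sy
    r,c=proj(p,[.4734+np.cos(q)*x-np.sin(q)*y,-.0351+np.sin(q)*x+np.cos(q)*y,.099])
    o.append((round((c-200)*4),round((r-120)*4)))
  print(a,o)
"
```

```text
0 [(367, 185), (344, 192), (321, 153), (343, 147)]
0.15 [(370, 183), (349, 192), (317, 156), (338, 147)]
0.3 [(373, 180), (354, 191), (314, 158), (333, 148)]
```

```bash

python3 -m crank '[[[0,-3,0,0,0.03,0,50],[0,0,0,0,0.03,0,50],[0,0,0,0,0.03,0,50],[0,0,0,0,0.015,0,50],[0,0,0,0,0,0,50]]]'
python3 -c "
from pl import *
to(.4734,-.0351,.088,-67)"
python3 -m crank '[[[0,0,0,0,0,0,5],[0,0,0,0,0,0,5],[0,0,0,0,0,0,5],[0,0,0,0,0,0,5],[0,0,0,0,0,0,5]]]' 15
python3 -c "
from pl import *
st(); print(robot.get_obs()['moment'])"
```

```text
time: 8.52
position: [0.4733, -0.0347, 0.0883]
tool_rot: [-0.139, 0.694, -0.693, 0.136]
ft_force: [0.8, 0.6, -0.0]
grip_width: 0.0432
t 8.53 p [ 0.4733 -0.0347  0.0883] jawyaw -67.6 tilt [-0.0033  0.0011 -1.    ] q [-0.31  0.57  1.93  0.    0.65  0.87] F [ 0.8  0.6 -0. ] w 0.0432
turn anticlock deg 0.6 -> tool y rot -0.6
shift now-frame [0.0001 0.0003 0.0004]  after-turn frame [0.0001 0.0003 0.0004]
tilt fix rotvec tool deg [0.13 0.   0.15]
time: 9.15
position: [0.4746, -0.0351, 0.09]
tool_rot: [0.137, -0.694, 0.694, -0.138]
ft_force: [0.2, 0.7, 4.7]
grip_width: 0.0139
t 9.15 p [ 0.4746 -0.0351  0.09  ] jawyaw -67.6 tilt [ 9.e-04 -2.e-04 -1.e+00] q [-0.31  0.57  1.92  0.    0.65  0.87] F [0.2 0.7 4.7] w 0.0139
[0.01265642 0.0610689  0.04196549]
```

```bash

python3 -m crank '[[[0,-9,0,0,0,0,5],[0,-9,0,0,0,0,5],[0,-9,0,0,0,0,5],[0,-9,0,0,0,0,5],[0,-9,0,0,0,0,5]]]'
python3 -c "
from pl import *
st(); print(robot.get_obs()['moment'])"
python3 -m crank '[[[0,-6,0,0,0,0,5],[0,-6,0,0,0,0,5],[0,-6,0,0,0,0,5],[0,0,0,0,0,0,5],[0,0,0,0,0,0,5]]]'
python3 -c "
from pl import *
st(); print(robot.get_obs()['moment'])
p=robot.camera('scene');crop(p,120,290,200,400,'s4.png',4)"
```

```text
time: 9.78
position: [0.4747, -0.035, 0.09]
tool_rot: [0.394, -0.587, 0.588, -0.394]
ft_force: [-0.3, 0.1, 4.1]
grip_width: 0.0136
t 9.78 p [ 0.4747 -0.035   0.09  ] jawyaw -22.3 tilt [ 1.e-03 -2.e-04 -1.e+00] q [-0.31  0.57  1.92  0.    0.65  0.08] F [-0.3  0.1  4.1] w 0.0136
[0.04369398 0.04623103 0.00258653]
time: 10.4
position: [0.4732, -0.0351, 0.09]
tool_rot: [-0.48, 0.52, -0.519, 0.479]
ft_force: [-1.7, -2.9, 6.6]
grip_width: 0.0139
t 10.4 p [ 0.4732 -0.0351  0.09  ] jawyaw -4.6 tilt [-2.1e-03 -2.0e-04 -1.0e+00] q [-0.31  0.57  1.93 -0.    0.65 -0.23] F [-1.7 -2.9  6.6] w 0.0139
[-0.2865652   0.442848   -0.05144399]
```

View pics/s4.png

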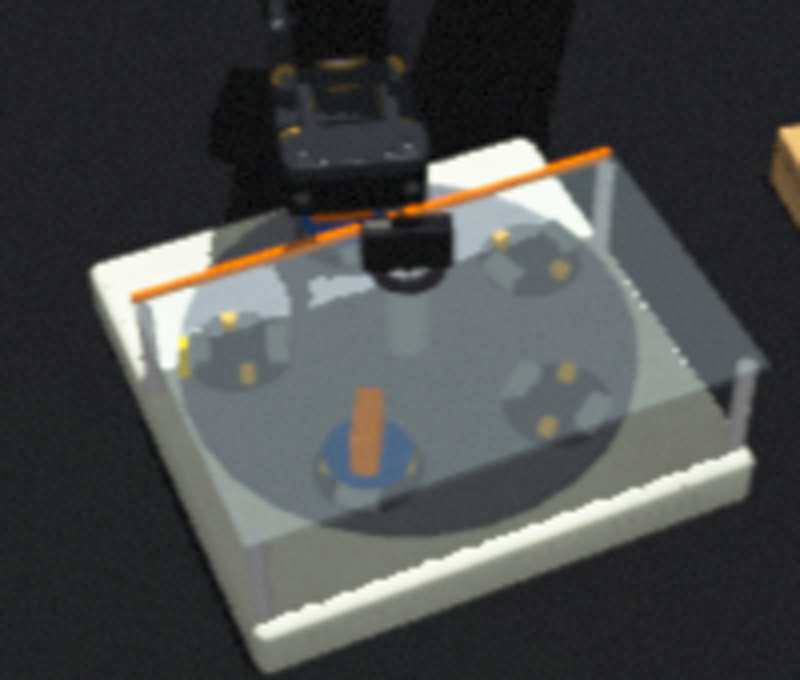

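```bash

python3 -m crank '[[[0,0,0,0,0,0,5],[0,0,0,0,-0.005,0,5],[0,0,0,0,-0.005,0,5],[0,0,0,0,-0.005,0,5],[0,0,0,0,0,0,5]]]' 25
python3 -c "
from pl import *
st()
p=robot.camera('scene');crop(p,120,290,200,400,'s5.png',4)"
```

```text
time: 11.08
position: [0.4751, -0.0351, 0.1051]
tool_rot: [0.479, -0.519, 0.52, -0.48]
ft_force: [0.2, 0.1, -0.7]
grip_width: 0.0139
t 11.07 p [ 0.4751 -0.0351  0.1051] jawyaw -4.6 tilt [ 2.e-03 -6.e-04 -1.e+00] q [-0.31  0.54  1.91  0.    0.68 -0.23] F [ 0.2  0.1 -0.7] w 0.0139
```

View pics/s5.png

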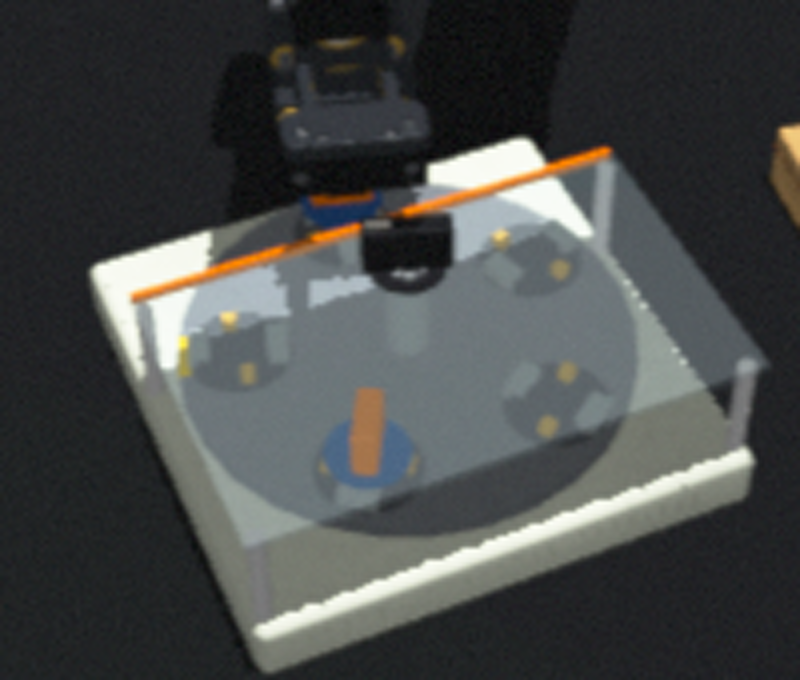

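```bash

python3 -m crank '[[[0,0,0,0,-0.02,0,5],[0,0,0,0,-0.02,0,5],[0,0,0,0,-0.03,0,5],[0,0,0,0,-0.03,0,5],[0,0,0,0,0,0,5]]]'
python3 -c "
from pl import *
st()
p=robot.camera('top');cv2.imwrite('pics/t5.png',p['img'][:,:,::-1])
p=robot.camera('scene');cv2.imwrite('pics/s6.png',p['img'][:,:,::-1])"
```

```text
time: 11.75
position: [0.4759, -0.0354, 0.2063]
tool_rot: [0.479, -0.518, 0.521, -0.481]
ft_force: [0.9, -0.0, -1.3]
grip_width: 0.0135
t 11.75 p [ 0.4759 -0.0354  0.2063] jawyaw -4.6 tilt [ 0.0053 -0.0016 -1.    ] q [-0.31  0.36  1.82  0.    0.95 -0.23] F [ 0.9 -0.  -1.3] w 0.0135
```

View pics/t5.png

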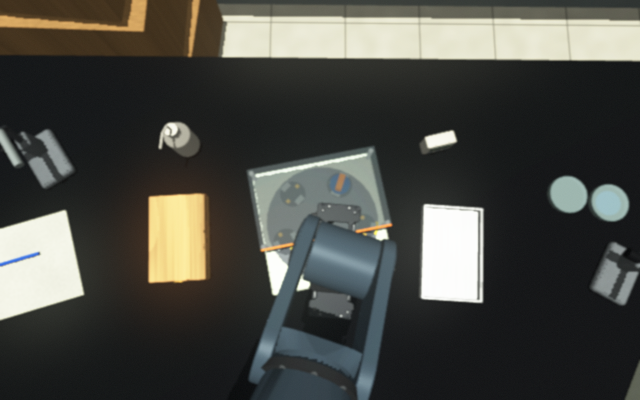

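View pics/s6.png

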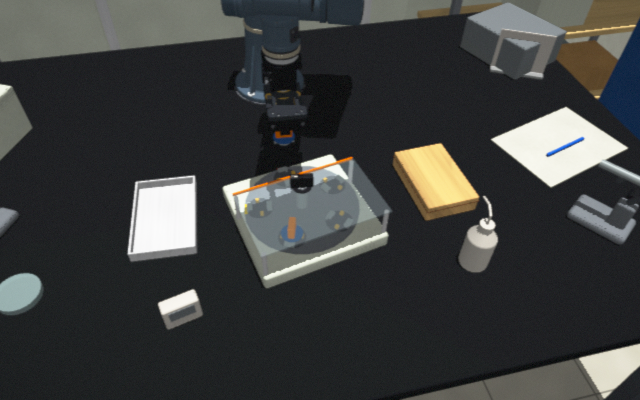

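```bash

python3 -c "
from pl import *
to(.541,-.327,.06,-4.6)"
```

```text
t 11.85 p [ 0.4739 -0.0348  0.204 ] jawyaw -4.6 tilt [-6.e-04  2.e-04 -1.e+00] q [-0.31  0.37  1.83  0.    0.95 -0.23] F [ 0.  -0.1 -1.7] w 0.0139
turn anticlock deg 0.0 -> tool y rot -0.0
shift now-frame [0.2859 0.1439 0.0905]  after-turn frame [0.2859 0.1439 0.0904]
tilt fix rotvec tool deg [ 0.03  0.   -0.01]
```

```bash

python3 -m crank '[[[0,0,0,0.048,0,0.015,5],[0,0,0,0.048,0,0.015,5],[0,0,0,0.048,0,0.015,5],[0,0,0,0.048,0,0.015,5],[0,0,0,0.048,0,0.015,5]]]'
python3 -m crank '[[[0,0,0,0.046,0,0.0155,5],[0,0,0,0,0.04,0,5],[0,0,0,0,0.04,0,5],[0,0,0,0,0.04,0,5],[0,0,0,0,0.015,0,5]]]'
python3 -m crank '[[[0,0,0,0,0,0,5],[0,0,0,0,0,0,5],[0,0,0,0,0.01,0,5],[0,0,0,0,0.008,0,5],[0,0,0,0,0,0,5]]]'
python3 -c "
from pl import *
to(.541,-.327,.041,-4.6)
p=robot.camera('scene');crop(p,160,280,110,230,'s7.png',5)"
```

```text
time: 12.48
position: [0.529, -0.2812, 0.2021]
tool_rot: [-0.48, 0.521, -0.518, 0.479]
ft_force: [0.8, 1.1, -0.7]
grip_width: 0.0138
time: 13.1
position: [0.539, -0.3252, 0.0649]
tool_rot: [-0.48, 0.523, -0.517, 0.479]
ft_force: [0.8, 1.0, -0.3]
grip_width: 0.0137
time: 13.72
position: [0.5411, -0.3269, 0.0509]
tool_rot: [-0.48, 0.52, -0.519, 0.479]
ft_force: [0.7, -0.2, -1.0]
grip_width: 0.0138
t 13.72 p [ 0.5411 -0.3269  0.0509] jawyaw -4.6 tilt [-0.0011  0.001  -1.    ] q [-0.72  0.77  1.54 -0.    0.84 -0.64] F [ 0.7 -0.2 -1. ] w 0.0138
turn anticlock deg 0.0 -> tool y rot -0.0
shift now-frame [ 0.0001  0.0099 -0.0001]  after-turn frame [ 0.0001  0.0099 -0.0001]
tilt fix rotvec tool deg [ 0.07  0.   -0.05]
```

View pics/s7.png

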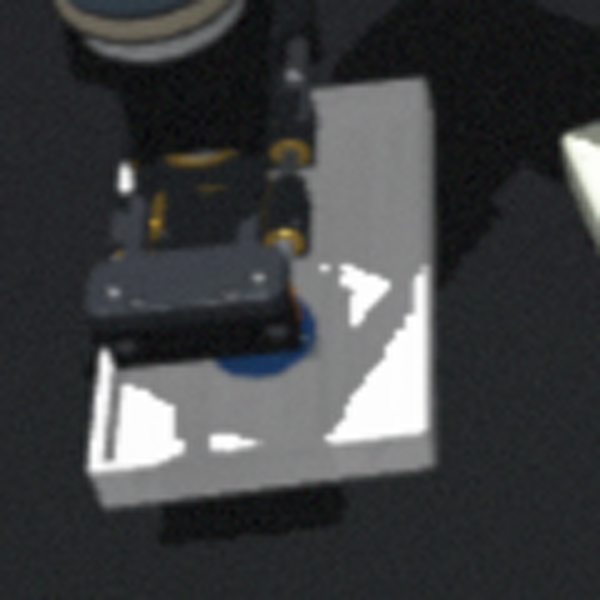

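```bash

python3 -m crank '[[[0,0,0,0,0.007,0,5],[0,0,0,0,0,0,5],[0,0,0,0,0.001,0,5],[0,0,0,0,0,0,5],[0,0,0,0,0,0,5]]]'
python3 -c "
from pl import *
st()"
python3 -m crank '[[[0,0,0,0,0.001,0,5],[0,0,0,0,0,0,5],[0,0,0,0,0.001,0,5],[0,0,0,0,0,0,5],[0,0,0,0,0,0,5]]]'
python3 -c "
from pl import *
st()"
```

```text
time: 14.4
position: [0.5416, -0.3274, 0.0437]
tool_rot: [0.479, -0.52, 0.52, -0.48]
ft_force: [-0.5, 0.0, -0.8]
grip_width: 0.0138
t 14.4 p [ 0.5416 -0.3274  0.0437] jawyaw -4.6 tilt [ 2.e-04 -2.e-04 -1.e+00] q [-0.72  0.78  1.54  0.    0.82 -0.64] F [-0.5  0.  -0.8] w 0.0138
time: 15.02
position: [0.5416, -0.3274, 0.0421]
tool_rot: [0.479, -0.52, 0.52, -0.479]
ft_force: [-1.1, 1.3, 4.4]
grip_width: 0.0138
t 15.03 p [ 0.5416 -0.3274  0.0421] jawyaw -4.6 tilt [ 2.e-04 -3.e-04 -1.e+00] q [-0.72  0.78  1.54 -0.    0.82 -0.64] F [-1.1  1.3  4.4] w 0.0138
```

Contact (≈5 N). Release and rise straight.

```bash

python3 -m crank '[[[0,0,0,0,0,0,40],[0,0,0,0,0,0,40],[0,0,0,0,0,0,40],[0,0,0,0,-0.02,0,40],[0,0,0,0,-0.03,0,40]]]'
python3 -m crank '[[[0,0,0,0,-0.05,0,40],[0,0,0,0,-0.05,0,45],[0,0,0,-0.05,0,-0.016,50],[0,0,0,-0.05,0,-0.016,50],[0,0,0,-0.05,0,-0.016,50]]]'
python3 -c "
from pl import *
p=robot.camera('scene');crop(p,160,280,110,230,'s8.png',5)
to(.5666,-.0164,.2,-6.6)
to(.5666,-.0164,.2,-6.6+36)
"
```

```text
time: 15.65
position: [0.5412, -0.327, 0.0921]
tool_rot: [-0.48, 0.52, -0.519, 0.479]
ft_force: [-0.3, 0.0, -0.1]
grip_width: 0.0345
time: 16.27
position: [0.5056, -0.1728, 0.1932]
tool_rot: [0.479, -0.519, 0.521, -0.48]
ft_force: [0.3, 1.1, -0.2]
grip_width: 0.0432
t 16.32 p [ 0.5014 -0.1653  0.1925] jawyaw -4.5 tilt [-0.0047  0.0066 -1.    ] q [-0.53  0.45  1.71  0.    0.99 -0.46] F [-3.7  3.5 -0.3] w 0.0434
turn anticlock deg -2.1 -> tool y rot 2.1
shift now-frame [-0.1536 -0.0068  0.0533]  after-turn frame [-0.1555 -0.0068  0.0476]
tilt fix rotvec tool deg [ 0.3  -0.   -0.36]
t 16.32 p [ 0.5014 -0.1653  0.1925] jawyaw -4.5 tilt [-0.0047  0.0066 -1.    ] q [-0.53  0.45  1.71  0.    0.99 -0.46] F [-3.7  3.5 -0.3] w 0.0434
turn anticlock deg 33.9 -> tool y rot -33.9
shift now-frame [-0.1536 -0.0068  0.0533]  after-turn frame [-0.0978 -0.0068  0.1299]
tilt fix rotvec tool deg [ 0.3  -0.   -0.36]
```

View pics/s8.png

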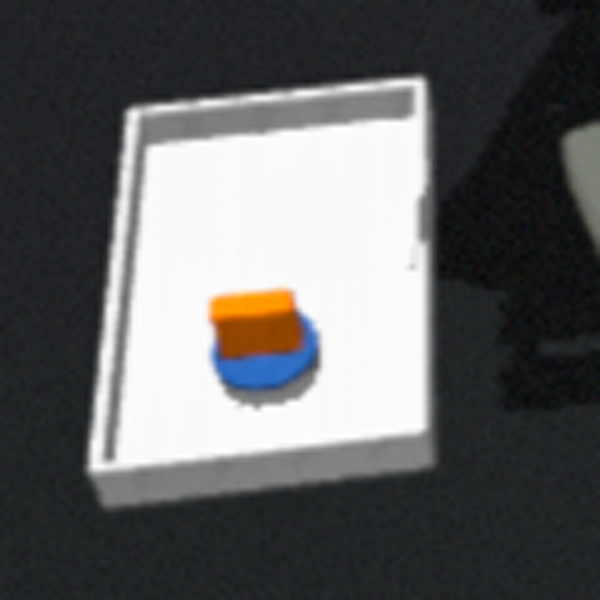

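```bash

python3 -m crank '[[[0,2,0,0,0,0,50],[0,0,0,-0.05,0,0.016,50],[0,0,0,-0.05,0,0.016,50],[0,0,0,-0.05,0,0.016,50],[0,0,0,0,0,0,50]]]'
python3 -c "
from pl import *
to(.5666,-.0164,.124,-6.6)
"
```

```text
time: 16.95
position: [0.5732, -0.0288, 0.1924]
tool_rot: [0.47, -0.526, 0.528, -0.472]
ft_force: [0.1, -0.3, -0.8]
grip_width: 0.0438
t 16.95 p [ 0.5732 -0.0288  0.1924] jawyaw -6.4 tilt [ 3.4e-03 -5.0e-04 -1.0e+00] q [-0.25  0.5   1.6   0.    1.03 -0.13] F [ 0.1 -0.3 -0.8] w 0.0438
turn anticlock deg -0.2 -> tool y rot 0.2
shift now-frame [-0.0116  0.0684 -0.0082]  after-turn frame [-0.0116  0.0684 -0.0082]
tilt fix rotvec tool deg [-0.2  -0.    0.01]
```

```bash

python3 -m crank '[[[0,0,0,-0.0115,0.01,-0.008,50],[0,0,0,0,0,0,50],[0,0,0,0,0.03,0,50],[0,0,0,0,0.028,0,50],[0,0,0,0,0,0,50]]]'
python3 -c "
from pl import *
to(.5666,-.0164,.124,-6.6)
"
python3 -m crank '[[[0,0,0,0,0,0,5],[0,0,0,0,0,0,5],[0,0,0,0,0,0,5],[0,0,0,0,0,0,5],[0,0,0,0,0,0,5]]]' 15
python3 -c "
from pl import *
st()
"
```

```text
time: 17.58
position: [0.5621, -0.019, 0.1217]
tool_rot: [-0.471, 0.53, -0.527, 0.469]
ft_force: [0.6, 0.7, -0.1]
grip_width: 0.0434
t 17.57 p [ 0.5621 -0.019   0.1217] jawyaw -6.7 tilt [-0.0053  0.001  -1.    ] q [-0.23  0.6   1.68 -0.    0.87 -0.11] F [ 0.6  0.7 -0.1] w 0.0434
turn anticlock deg 0.1 -> tool y rot -0.1
shift now-frame [-0.0031 -0.0023  0.0042]  after-turn frame [-0.0031 -0.0023  0.0042]
tilt fix rotvec tool deg [ 0.31 -0.   -0.02]
time: 18.2
position: [0.5653, -0.0183, 0.1243]
tool_rot: [0.47, -0.527, 0.529, -0.471]
ft_force: [2.2, -0.5, 3.0]
grip_width: 0.014
t 18.2 p [ 0.5653 -0.0183  0.1243] jawyaw -6.6 tilt [ 2.9e-03 -6.0e-04 -1.0e+00] q [-0.23  0.59  1.68  0.    0.87 -0.11] F [ 2.2 -0.5  3. ] w 0.014
```

```bash

python3 -m crank '[[[0,0,0,-0.002,0,0.001,5],[0,9,0,0,0,0,5],[0,9,0,0,0,0,5],[0,9,0,0,0,0,5],[0,9,0,0,0,0,5]]]'
python3 -m crank '[[[0,9,0,0,0,0,5],[0,9,0,0,0,0,5],[0,9,0,0,0,0,5],[0,9,0,0,0,0,5],[0,9,0,0,0,0,5]]]'
python3 -m crank '[[[0,9,0,0,0,0,5],[0,9,0,0,0,0,5],[0,9,0,0,0,0,5],[0,9,0,0,0,0,5],[0,9,0,0,0,0,5]]]'
python3 -m crank '[[[0,9,0,0,0,0,5],[0,9,0,0,0,0,5],[0,0,0,0,0,0,5],[0,0,0,0,0,0,5],[0,0,0,0,0,0,5]]]'
python3 -c "
from pl import *
st()"
python3 -m crank '[[[0,0,0,0,0,0,50],[0,0,0,0,0,0,50],[0,0,0,0,-0.03,0,50],[0,0,0,0,-0.035,0,50],[0,0,0,0,0,0,50]]]'
python3 -c "
from pl import *
to(.4734,-.0351,.19,-67)
p=robot.camera('scene');crop(p,120,290,200,400,'s9.png',4)"
```

```text
time: 18.82
position: [0.5649, -0.0177, 0.1243]
tool_rot: [0.284, -0.647, 0.649, -0.283]
ft_force: [-2.4, -5.0, 5.3]
grip_width: 0.0143
time: 19.45
position: [0.5646, -0.0172, 0.1243]
tool_rot: [0.014, -0.706, 0.708, -0.013]
ft_force: [-1.5, -3.6, 7.0]
grip_width: 0.0144
time: 20.08
position: [0.5648, -0.0166, 0.1243]
tool_rot: [-0.258, -0.658, 0.659, 0.258]
ft_force: [-1.6, -1.7, 6.1]
grip_width: 0.0141
time: 20.7
position: [0.565, -0.0163, 0.1243]
tool_rot: [-0.357, -0.61, 0.611, 0.357]
ft_force: [-0.5, -1.9, 6.3]
grip_width: 0.0141
t 20.7 p [ 0.565  -0.0163  0.1243] jawyaw -150.6 tilt [-6.e-04 -4.e-04 -1.e+00] q [-0.23  0.59  1.68 -0.    0.87  2.4 ] F [-0.5 -1.9  6.3] w 0.0141
time: 21.32
position: [0.567, -0.0165, 0.1909]
tool_rot: [0.359, 0.611, -0.61, -0.355]
ft_force: [-0.1, -1.1, 0.2]
grip_width: 0.0429
t 21.32 p [ 0.567  -0.0165  0.1909] jawyaw -150.6 tilt [ 0.0054 -0.0011 -1.    ] q [-0.23  0.5   1.62  0.    1.01  2.4 ] F [-0.1 -1.1  0.2] w 0.0429
turn anticlock deg 83.6 -> tool y rot -83.6
shift now-frame [0.0297 0.0004 0.0907]  after-turn frame [ 0.0935  0.0004 -0.0194]
tilt fix rotvec tool deg [ 0.24 -0.   -0.21]
```

View pics/s9.png

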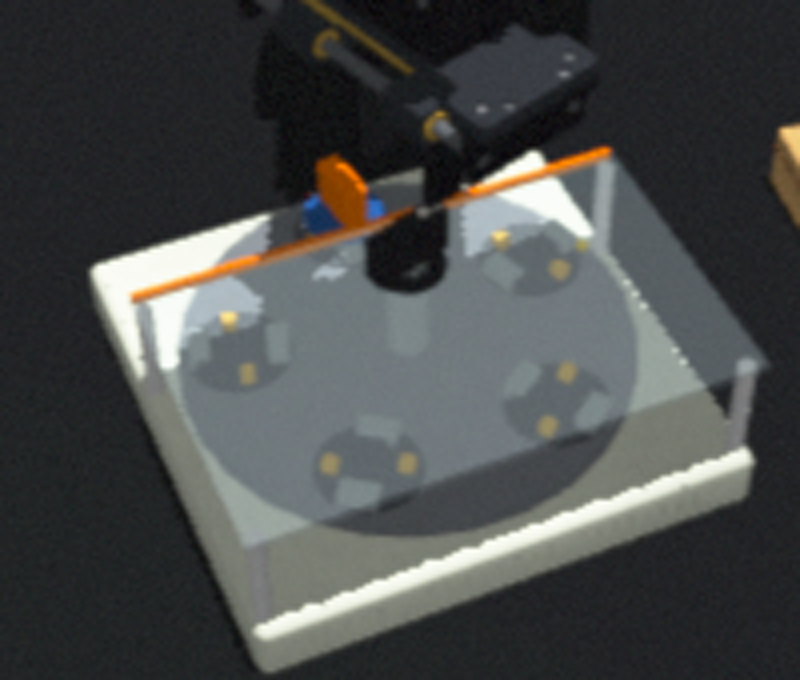

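```bash

python3 -m crank '[[[0,0,0,0.015,0,0.045,50],[0,0,0,0.015,0,0.045,50],[0,-10,0,0,0,0,50],[0,-10,0,0,0,0,50],[0,-10,0,0,0,0,50]]]'
python3 -m crank '[[[0,-10,0,0,0,0,50],[0,-10,0,0,0,0,50],[0,-10,0,0,0,0,50],[0,-10,0,0,0,0,50],[0,-9,0,0,0,0,50]]]'
python3 -m crank '[[[0,0,0,0,0,0,50],[0,0,0,0,0,0,50],[0,0,0,0,0,0,50],[0,0,0,0,0,0,50],[0,0,0,0,0,0,50]]]'
python3 -c "
from pl import *
to(.4734,-.0351,.089,-71.6)
p=robot.camera('scene');crop(p,120,290,200,400,'s10.png',4)"
```

```text
time: 22.0
position: [0.4708, -0.0339, 0.1872]
tool_rot: [0.184, 0.683, -0.682, -0.186]
ft_force: [0.2, -0.7, -0.4]
grip_width: 0.0438
time: 22.62
position: [0.4709, -0.0338, 0.1871]
tool_rot: [-0.116, 0.698, -0.697, 0.114]
ft_force: [-0.4, 0.8, -1.3]
grip_width: 0.0437
time: 23.25
position: [0.4722, -0.0343, 0.1886]
tool_rot: [0.113, -0.698, 0.698, -0.113]
ft_force: [-0.1, 0.5, -0.1]
grip_width: 0.0435
t 23.25 p [ 0.4722 -0.0343  0.1886] jawyaw -71.6 tilt [ 1.e-04 -1.e-04 -1.e+00] q [-0.31  0.39  1.85 -0.    0.9   0.94] F [-0.1  0.5 -0.1] w 0.0435
turn anticlock deg 0.0 -> tool y rot -0.0
shift now-frame [-0.0009  0.0996  0.0012]  after-turn frame [-0.0009  0.0996  0.0012]
tilt fix rotvec tool deg [-0. -0. -0.]
```

View pics/s10.png

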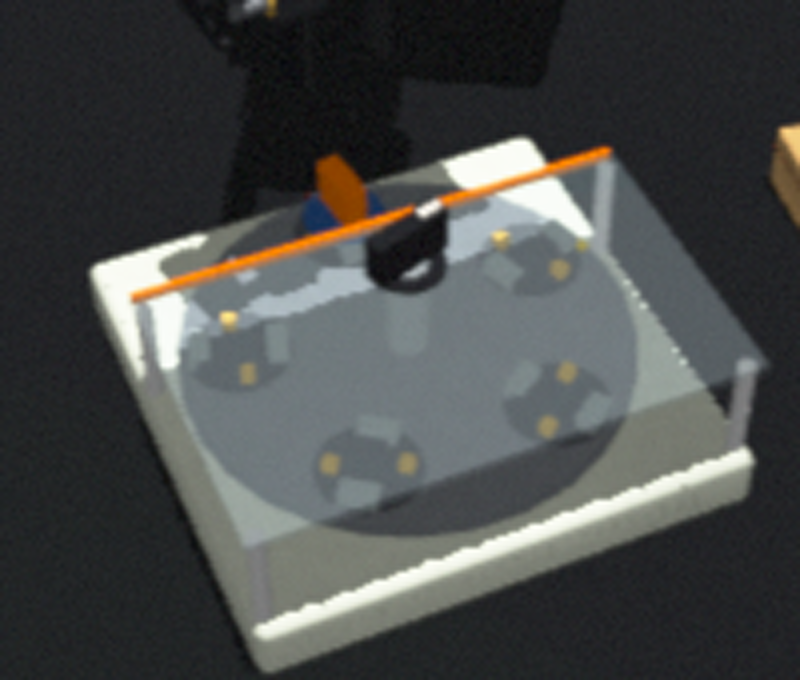

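```bash

python3 -m crank '[[[0,0,0,-0.001,0.03,0.001,50],[0,0,0,0,0.03,0,50],[0,0,0,0,0.03,0,50],[0,0,0,0,0.009,0,50],[0,0,0,0,0,0,50]]]'
python3 -m crank '[[[0,0,0,0,0,0,5],[0,0,0,0,0,0,5],[0,0,0,0,0,0,5],[0,0,0,0,0,0,5],[0,0,0,0,0,0,5]]]' 15
python3 -m crank '[[[0,-9,0,0,0,0,5],[0,-9,0,0,0,0,5],[0,-9,0,0,0,0,5],[0,-9,0,0,0,0,5],[0,-9,0,0,0,0,5]]]'
python3 -m crank '[[[0,-8,0,0,0,0,5],[0,-7,0,0,0,0,5],[0,-7,0,0,0,0,5],[0,0,0,0,0,0,5],[0,0,0,0,0,0,5]]]'
python3 -c "
from pl import *
st();print(robot.get_obs()['moment'])
p=robot.camera('scene');crop(p,120,290,200,400,'s11.png',4)"
```

```text
time: 23.92
position: [0.4734, -0.0349, 0.0894]
tool_rot: [-0.113, 0.698, -0.698, 0.113]
ft_force: [0.3, -0.4, 0.2]
grip_width: 0.0438
time: 24.55
position: [0.4737, -0.035, 0.0899]
tool_rot: [0.113, -0.698, 0.698, -0.113]
ft_force: [-0.9, -0.8, 3.3]
grip_width: 0.0141
time: 25.18
position: [0.4735, -0.0346, 0.0899]
tool_rot: [-0.373, 0.601, -0.601, 0.373]
ft_force: [-0.2, 0.0, 4.6]
grip_width: 0.0138
time: 25.8
position: [0.4729, -0.0347, 0.0898]
tool_rot: [-0.479, 0.521, -0.52, 0.479]
ft_force: [-1.6, 0.9, 5.4]
grip_width: 0.0142
t 25.8 p [ 0.4729 -0.0347  0.0898] jawyaw -4.7 tilt [-9.e-04  4.e-04 -1.e+00] q [-0.31  0.57  1.93  0.    0.64 -0.23] F [-1.6  0.9  5.4] w 0.0142
[0.12473534 0.21250451 0.03869654]
```

View pics/s11.png

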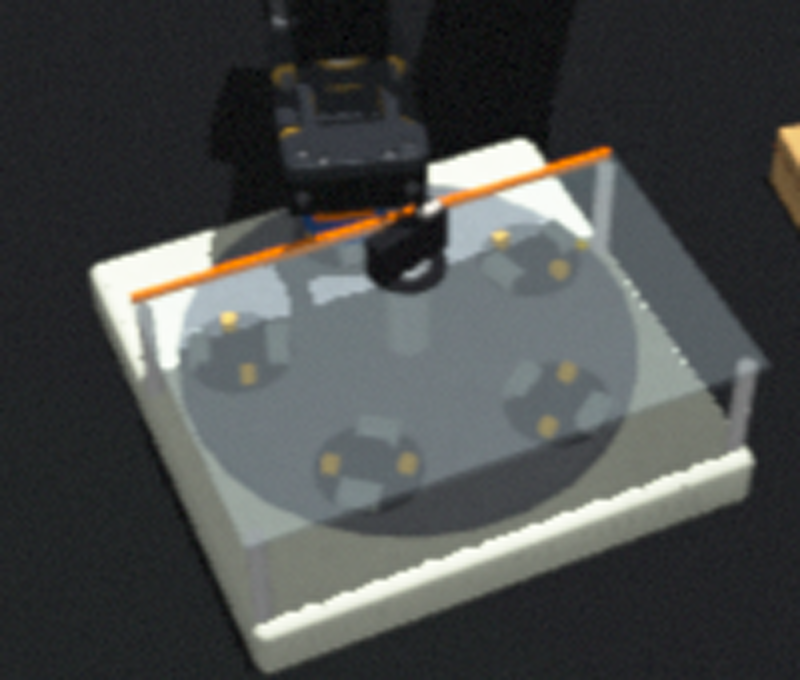

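```bash

python3 -m crank '[[[0,-1,0,0,0,0,5],[0,0,0,0,-0.005,0,5],[0,0,0,0,-0.005,0,5],[0,0,0,0,-0.005,0,5],[0,0,0,0,0,0,5]]]' 25
python3 -m crank '[[[0,0,0,0,-0.02,0,5],[0,0,0,0,-0.02,0,5],[0,0,0,0,-0.03,0,5],[0,0,0,0,-0.03,0,5],[0,0,0,0,0,0,5]]]'
python3 -c "
from pl import *
to(.451,-.321,.06,-4.6)
p=robot.camera('top');cv2.imwrite('pics/t12.png',p['img'][:,:,::-1]);crop(p,195,310,410,495,'t12t.png',5)
p=robot.camera('scene');cv2.imwrite('pics/s12.png',p['img'][:,:,::-1])"
```

```text
time: 26.48
position: [0.474, -0.0351, 0.105]
tool_rot: [0.484, -0.515, 0.516, -0.484]
ft_force: [0.0, -1.5, -1.0]
grip_width: 0.0138
time: 27.1
position: [0.475, -0.0354, 0.2063]
tool_rot: [0.483, -0.514, 0.517, -0.485]
ft_force: [-0.8, -0.3, -1.4]
grip_width: 0.0141
t 27.1 p [ 0.475  -0.0354  0.2063] jawyaw -3.6 tilt [ 0.0055 -0.0017 -1.    ] q [-0.31  0.36  1.83  0.    0.95 -0.25] F [-0.8 -0.3 -1.4] w 0.0141
turn anticlock deg -1.0 -> tool y rot 1.0
shift now-frame [ 0.2864  0.1467 -0.0068]  after-turn frame [ 0.2864  0.1467 -0.0018]
tilt fix rotvec tool deg [-0.32  0.    0.08]
```

View pics/t12.png

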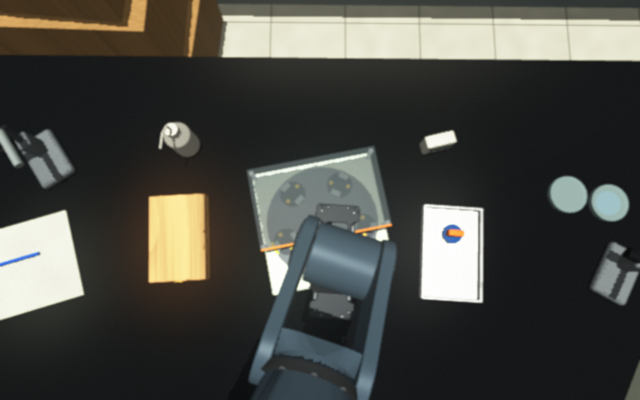

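View pics/s12.png

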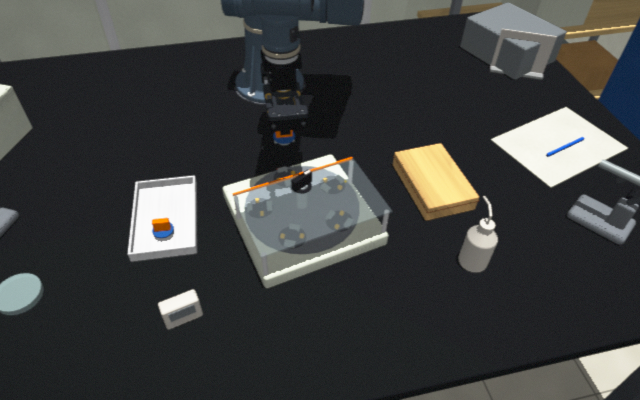

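```bash

python3 -m crank '[[[0,0,0,0.048,0,0,5],[0,0,0,0.048,0,0,5],[0,0,0,0.048,0,0,5],[0,0,0,0.048,0,0,5],[0,0,0,0.048,0,0,5]]]'
python3 -m crank '[[[0,0,0,0.046,0,-0.003,5],[0,0,0,0,0,0,5],[0,0,0,0,0.05,0,5],[0,0,0,0,0.05,0,5],[0,0,0,0,0,0,5]]]'
python3 -c "
from pl import *
to(.451,-.321,.0435,-3.6)
p=robot.camera('scene');crop(p,160,280,110,230,'s13.png',5)"
```

```text
time: 27.82
position: [0.4572, -0.2752, 0.2025]
tool_rot: [-0.484, 0.517, -0.514, 0.484]
ft_force: [0.8, 0.1, -1.4]
grip_width: 0.0138
time: 28.45
position: [0.4493, -0.316, 0.1]
tool_rot: [-0.484, 0.52, -0.511, 0.484]
ft_force: [0.3, 0.2, -1.5]
grip_width: 0.0139
t 28.45 p [ 0.4493 -0.316   0.1   ] jawyaw -3.6 tilt [-0.009   0.0099 -0.9999] q [-0.82  0.62  1.73  0.    0.81 -0.75] F [ 0.3  0.2 -1.5] w 0.0139
turn anticlock deg -0.0 -> tool y rot 0.0
shift now-frame [0.0054 0.0564 0.0026]  after-turn frame [0.0054 0.0564 0.0026]
tilt fix rotvec tool deg [ 0.55 -0.   -0.53]
```

View pics/s13.png

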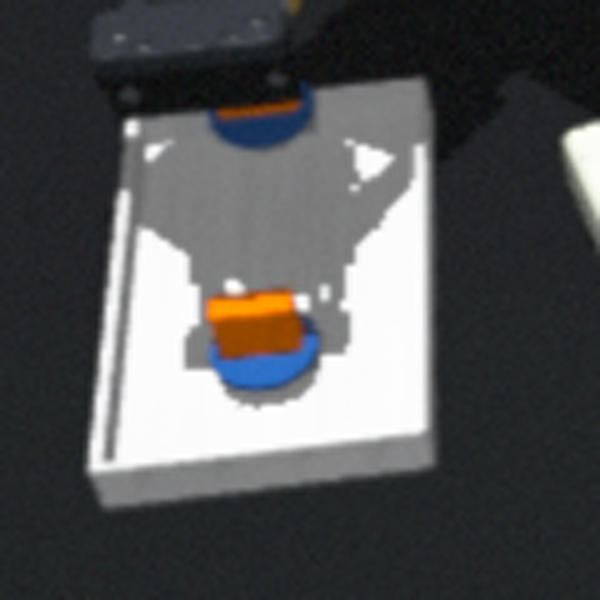

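```bash

python3 -m crank '[[[0,0,0,0,0,0,5],[0,0,0,0,0.03,0,5],[0,0,0,0,0.018,0,5],[0,0,0,0,0,0,5],[0,0,0,0,0,0,5]]]'
python3 -c "
from pl import *
to(.451,-.321,.0425,-3.6)"
```

```text
time: 29.12
position: [0.4535, -0.3211, 0.0584]
tool_rot: [0.484, -0.514, 0.517, -0.484]
ft_force: [0.2, 0.3, -1.1]
grip_width: 0.0136
t 29.12 p [ 0.4535 -0.3211  0.0584] jawyaw -3.6 tilt [ 0.0025 -0.0026 -1.    ] q [-0.82  0.69  1.74  0.    0.71 -0.75] F [ 0.2  0.3 -1.1] w 0.0136
turn anticlock deg -0.0 -> tool y rot 0.0
shift now-frame [ 0.      0.0159 -0.0025]  after-turn frame [ 0.      0.0159 -0.0025]
tilt fix rotvec tool deg [-0.15  0.    0.14]
```

```bash

python3 -m crank '[[[0,0,0,0,0.013,0,5],[0,0,0,0,0,0,5],[0,0,0,0,0.001,0,5],[0,0,0,0,0.001,0,5],[0,0,0,0,0,0,5]]]'
python3 -c "
from pl import *
to(.451,-.321,.0425,-3.6)"
python3 -m crank '[[[0,0,0,0,0.001,0,5],[0,0,0,0,0,0,5],[0,0,0,0,0,0,5],[0,0,0,0,0,0,5],[0,0,0,0,0,0,5]]]'

```

```text
time: 29.75
position: [0.4525, -0.3202, 0.0419]
tool_rot: [0.484, -0.515, 0.516, -0.484]
ft_force: [-0.4, 0.9, 3.1]
grip_width: 0.0137
t 29.75 p [ 0.4525 -0.3202  0.0419] jawyaw -3.6 tilt [ 3.e-04 -3.e-04 -1.e+00] q [-0.82  0.72  1.75  0.    0.67 -0.75] F [-0.4  0.9  3.1] w 0.0137
turn anticlock deg 0.0 -> tool y rot -0.0
shift now-frame [ 0.0009 -0.0006 -0.0015]  after-turn frame [ 0.0009 -0.0006 -0.0015]
tilt fix rotvec tool deg [-0.02  0.    0.01]
time: 30.38
position: [0.4526, -0.3202, 0.0419]
tool_rot: [0.484, -0.515, 0.516, -0.484]
ft_force: [-2.6, 0.7, 9.5]
grip_width: 0.014
```

Contact. Release, rise, and head back to the hub.

```bash

python3 -m crank '[[[0,0,0,0,0,0,40],[0,0,0,0,0,0,40],[0,0,0,0,0,0,40],[0,0,0,0,-0.02,0,40],[0,0,0,0,-0.03,0,40]]]'
python3 -m crank '[[[0,0,0,0,-0.05,0,40],[0,0,0,0,-0.05,0,45],[0,0,0,-0.05,0,0.016,50],[0,0,0,-0.05,0,0.016,50],[0,0,0,-0.05,0,0.016,50]]]'
python3 -m crank '[[[0,0,0,0,0,0,50],[0,0,0,0,0,0,50],[0,0,0,0,0,0,50],[0,0,0,0,0,0,50],[0,0,0,0,0,0,50]]]'
python3 -c "
from pl import *
p=robot.camera('scene');crop(p,160,280,110,230,'s14.png',5)
to(.5666,-.0164,.2,29.4)
"
```

```text
time: 31.0
position: [0.4518, -0.3195, 0.09]
tool_rot: [-0.484, 0.517, -0.514, 0.484]
ft_force: [-0.5, -1.3, 0.2]
grip_width: 0.0345
time: 31.62
position: [0.5101, -0.1722, 0.1906]
tool_rot: [0.484, -0.516, 0.516, -0.484]
ft_force: [0.3, -0.4, 0.1]
grip_width: 0.0435
time: 32.25
position: [0.5095, -0.1743, 0.1905]
tool_rot: [-0.484, 0.516, -0.516, 0.484]
ft_force: [-0.0, -0.9, 0.9]
grip_width: 0.0438
t 32.3 p [ 0.5096 -0.1741  0.1905] jawyaw -3.7 tilt [-1.e-04  0.e+00 -1.e+00] q [-0.54  0.47  1.69 -0.    0.98 -0.47] F [-0.5  0.7  0.3] w 0.0435
turn anticlock deg 33.1 -> tool y rot -33.1
shift now-frame [-0.1611 -0.0095  0.0468]  after-turn frame [-0.1094 -0.0095  0.1271]
tilt fix rotvec tool deg [ 0. -0. -0.]
```

View pics/s14.png

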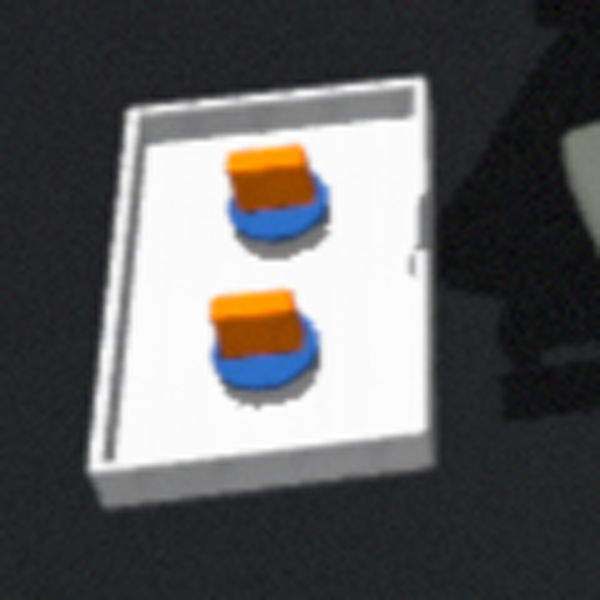

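```bash

python3 -m crank '[[[0,0,0,-0.054,0,0.016,50],[0,0,0,-0.054,0,0.016,50],[0,0,0,-0.053,0,0.015,50],[0,-10,0,0,0,0,50],[0,-10,0,0,0,0,50]]]'
python3 -m crank '[[[0,-10,0,0,0,0,50],[0,-3,0,0,0,0,50],[0,0,0,0,0,0,50],[0,0,0,0,0,0,50],[0,0,0,0,0,0,50]]]'
python3 -c "
from pl import *
to(.5666,-.0164,.124,29.4)
p=robot.camera('scene');crop(p,120,290,200,400,'s15.png',4)
"
```

```text
time: 32.92
position: [0.5669, -0.0148, 0.1905]
tool_rot: [0.568, -0.421, 0.421, -0.568]
ft_force: [-0.3, -0.1, -0.3]
grip_width: 0.0439
time: 33.55
position: [0.5668, -0.0159, 0.1905]
tool_rot: [0.61, -0.357, 0.357, -0.61]
ft_force: [-1.2, -0.7, -0.6]
grip_width: 0.0434
t 33.55 p [ 0.5668 -0.0159  0.1905] jawyaw 29.4 tilt [-0. -0. -1.] q [-0.23  0.5   1.62 -0.    1.02 -0.74] F [-1.2 -0.7 -0.6] w 0.0434
turn anticlock deg 0.0 -> tool y rot -0.0
shift now-frame [ 0.0004  0.0665 -0.0004]  after-turn frame [ 0.0004  0.0665 -0.0004]
tilt fix rotvec tool deg [ 0. -0.  0.]
```

View pics/s15.png

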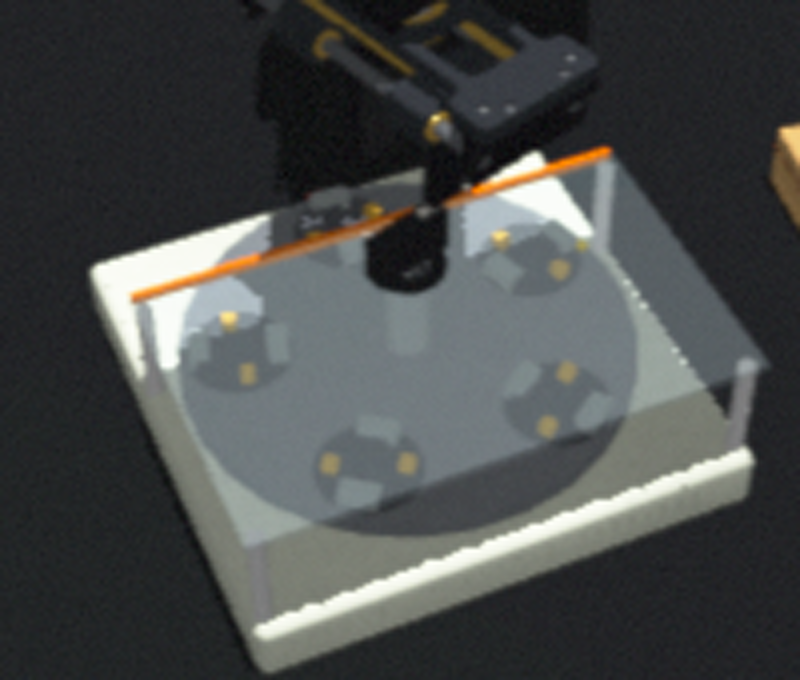

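All five sockets empty. Turn back +72°.

```bash

python3 -m crank '[[[0,0,0,0,0.03,0,50],[0,0,0,0,0.02,0,50],[0,0,0,0,0.016,0,50],[0,0,0,0,0,0,50],[0,0,0,0,0,0,50]]]'
python3 -m crank '[[[0,0,0,0,0,0,5],[0,0,0,0,0,0,5],[0,0,0,0,0,0,5],[0,0,0,0,0,0,5],[0,0,0,0,0,0,5]]]' 15
python3 -m crank '[[[0,-9,0,0,0,0,5],[0,-9,0,0,0,0,5],[0,-9,0,0,0,0,5],[0,-9,0,0,0,0,5],[0,-9,0,0,0,0,5]]]'
python3 -m crank '[[[0,-9,0,0,0,0,5],[0,-9,0,0,0,0,5],[0,-9,0,0,0,0,5],[0,0,0,0,0,0,5],[0,0,0,0,0,0,5]]]'
python3 -c "
from pl import *
st()"
python3 -m crank '[[[0,0,0,0,0,0,50],[0,0,0,0,0,0,50],[0,0,0,0,-0.03,0,50],[0,0,0,0,-0.035,0,50],[0,0,0,0,-0.035,0,50]]]'
python3 -c "
from pl import *
to(.40,-.30,.23)"
```

```text
time: 34.22
position: [0.5674, -0.0159, 0.1251]
tool_rot: [-0.61, 0.356, -0.357, 0.611]
ft_force: [-0.5, 0.3, 0.5]
grip_width: 0.0434
time: 34.85
position: [0.5652, -0.0166, 0.1247]
tool_rot: [0.612, -0.357, 0.356, -0.61]
ft_force: [-3.7, -3.6, 3.7]
grip_width: 0.014
time: 35.48
position: [0.5647, -0.0169, 0.1247]
tool_rot: [0.702, -0.096, 0.093, -0.7]
ft_force: [-4.7, -4.7, 3.8]
grip_width: 0.0142
time: 36.1
position: [0.5649, -0.0172, 0.1248]
tool_rot: [0.704, 0.069, -0.072, -0.703]
ft_force: [-4.8, -5.2, 3.8]
grip_width: 0.0143
t 36.1 p [ 0.5649 -0.0172  0.1248] jawyaw 101.5 tilt [-0.0041 -0.0025 -1.    ] q [-0.23  0.59  1.68 -0.    0.88 -1.99] F [-4.8 -5.2  3.8] w 0.0143
time: 36.72
position: [0.5669, -0.0154, 0.2254]
tool_rot: [-0.703, -0.07, 0.07, 0.704]
ft_force: [0.3, -0.6, -0.2]
grip_width: 0.0427
t 36.73 p [ 0.5669 -0.0154  0.2254] jawyaw 101.4 tilt [-2.e-04  4.e-04 -1.e+00] q [-0.22  0.46  1.59  0.    1.1  -1.99] F [ 0.3 -0.6 -0.2] w 0.0427
turn anticlock deg 0 -> tool y rot 0
shift now-frame [-0.2199 -0.0047 -0.246 ]  after-turn frame [-0.2199 -0.0047 -0.246 ]
tilt fix rotvec tool deg [-0.02  0.   -0.  ]
```

```bash

python3 -c "
from pl import *
to(.28,-.52,.24)"
python3 -m crank '[[[0,0,0,-0.036,0,-0.042,50],[0,0,0,-0.036,0,-0.042,50],[0,0,0,-0.036,0,-0.042,50],[0,0,0,-0.036,0,-0.042,50],[0,0,0,-0.036,0,-0.042,50]]]'
python3 -m crank '[[[0,0,0,-0.036,0,-0.042,50],[0,0,0,-0.036,0,-0.042,50],[0,0,0,-0.036,0,-0.042,50],[0,0,0,-0.036,0,-0.042,50],[0,0,0,-0.036,0,-0.042,50]]]'
python3 -m crank '[[[0,0,0,0,0,0,50],[0,0,0,0,0,0,50],[0,0,0,0,0,0,50],[0,0,0,0,0,0,50],[0,0,0,0,0,0,50]]]'
python3 -c "
from pl import *
st()
p=robot.camera('top');cv2.imwrite('pics/t16.png',p['img'][:,:,::-1]);crop(p,140,310,235,405,'t16c.png',4)
p=robot.camera('scene');cv2.imwrite('pics/s16.png',p['img'][:,:,::-1])"
```

```text
t 36.73 p [ 0.5669 -0.0154  0.2254] jawyaw 101.4 tilt [-2.e-04  4.e-04 -1.e+00] q [-0.22  0.46  1.59  0.    1.1  -1.99] F [ 0.3 -0.6 -0.2] w 0.0427
turn anticlock deg 0 -> tool y rot 0
shift now-frame [-0.381  -0.0148 -0.4379]  after-turn frame [-0.381  -0.0148 -0.4379]
tilt fix rotvec tool deg [-0.02  0.   -0.  ]
time: 37.35
position: [0.4313, -0.2585, 0.2247]
tool_rot: [0.704, 0.071, -0.07, -0.703]
ft_force: [0.7, -1.6, 0.3]
grip_width: 0.0434
time: 37.98
position: [0.3208, -0.4868, 0.2238]
tool_rot: [0.711, 0.038, -0.069, -0.698]
ft_force: [0.7, 0.9, -0.7]
grip_width: 0.0436
time: 38.6
position: [0.322, -0.4846, 0.224]
tool_rot: [0.711, 0.039, -0.07, -0.699]
ft_force: [0.3, 0.6, 0.1]
grip_width: 0.0433
t 38.6 p [ 0.322  -0.4846  0.224 ] jawyaw 98.8 tilt [-0.0414 -0.0211 -0.9989] q [-1.15  0.48  1.55 -0.05  1.11 -2.85] F [0.3 0.6 0.1] w 0.0433
```

View pics/t16.png

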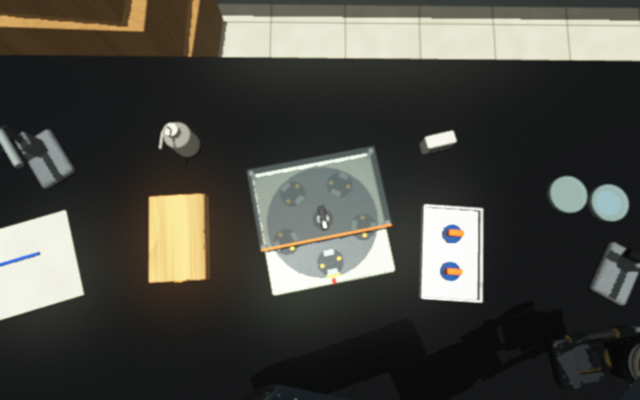

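View pics/t16c.png

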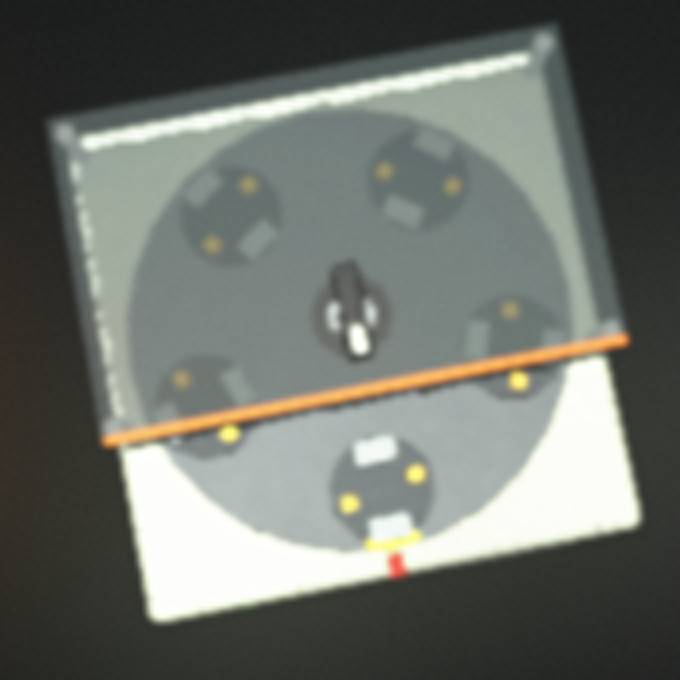

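View pics/s16.png

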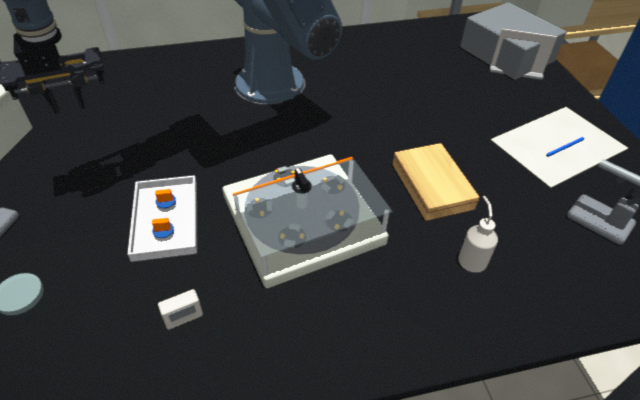

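The yellow mark is back at the red pointer (crop 395,541). Both holders stand in the tray, and the bystanders haven't moved. The wrist joint is sitting at its range end, so I'll turn it back before handing in.

```bash

python3 -m crank '[[[0,8,0,0,0,0,50],[0,8,0,0,0,0,50],[0,8,0,0,0,0,50],[0,0,0,0,0,0,50],[0,0,0,0,0,0,50]]]'
python3 -c "
from pl import *
st(); print(robot.get_obs()['q'][5]); print(robot.hand_in())"
```

```text
time: 39.33
position: [0.3217, -0.4852, 0.2239]
tool_rot: [0.71, -0.107, 0.079, -0.691]
ft_force: [0.5, 0.1, -0.7]
grip_width: 0.0433
t 39.33 p [ 0.3217 -0.4852  0.2239] jawyaw 74.9 tilt [-0.0415 -0.0212 -0.9989] q [-1.15  0.48  1.55 -0.05  1.11 -2.44] F [ 0.5  0.1 -0.7] w 0.0433
-2.4371160285800357
the job is handed in; nothing more can be done
None
```

The sample changer is unloaded: both holders present at the start are standing upright in the tray, and the turntable is parked again. I handed the job in at about 39 s; it reports no verdict.

- **Holders:** I clicked the first one round to the front (+72°) and turned its knob anticlockwise to about 1.29 rad. I then lifted it out and set it down in the tray. The second got the same treatment after turning −144°.
- **Turntable:** I turned it back +72° and released the handle.
- **Last pictures (both cameras):** all five sockets are empty, and the yellow mark is at the red pointer. The case, bottle, timer and tray are where they were at the start. The gripper was clear of everything.
- **One check that was off:** on the final retreat the last joint reached its range end, reading −2.85, and tilted the tool about 2.7°. I saw no reading beyond the limit, but only rounded values at the end of moves were read. I turned it back to −2.44 before handing in.

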